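Roll the empty wire spool onto the tape strip

TASK

On the motor repair bench, roll the larger of the two empty wire spools along the mat, gently and without gripping or lifting it, and let it come to rest lying lengthwise along the pale tape strip, centred over it. Leave the small spool where it lies.

Things in the scene. Friction and masses are not known exactly. Their poses are not given: they have to be found in the camera images.
- spool_center (a point): Centre of the larger grey plastic spool, on its axis, 40 mm above the mat. 100 mm long; end flanges 80 mm across, 6 mm thick; hub 36 mm across; 0.2 kg. x: along its level axis; y, z turn as it rolls. It lies parallel to the strip, 150-230 mm off to left or right, path free. Pushed on the hub at mid-height it rolls square to its axis; let go at 0.05 m/s it stops within 10 mm.
- strip: A strip of pale tape stuck flat on the dark bench mat, 150 mm long, 22 mm wide, too thin to feel. The origin is its centre, on the mat's top (a fixed mat 300 by 440 mm, its top 3 mm above the bench). x runs along the strip, y across it (the way the spool must roll), z up.
- small_spool_center (a point): The centre of the small empty wire spool, a bystander lying on the mat beside the path: same grey plastic, 48 mm long, flanges 44 mm across, this point 22 mm above the mat; x along its axis. It rolls easily when touched.
Mind the look-alikes: they are no part of the job. Leave any brown or yellow look-alike of the part that bears spool_center alone.

How it is judged (in metres and radians):
On the way:
1. the larger spool has rolled over by half a turn on its way (angle between spool_center's own z axis and vertical above 2.4 rad), for 0.02 s.
At the end, for the whole second after the job is handed in: The larger spool lies at rest on the mat over the tape strip: its centre within 18 mm of the strip's centre line and within 30 mm of its middle lengthwise, its axis within 11 degrees of the strip's direction. The small spool is within 20 mm of where it lay (y of spool_center in the frame of strip between -0.018 and 0.018 m and x of spool_center in the frame of strip between -0.03 and 0.03 m and z of spool_center in the frame of strip below 0.046 m and angle between the x axis of spool_center and the x axis of strip, either way round below 0.2 rad and linear speed of spool below 0.02 m/s and distance of small_spool_center from where it was at the start of the episode below 0.02 m); the robot touches nothing.
It fails at once if the fingers grip or press the larger spool with more than 15 N (contact force between the fingers and spool above 15 N).
It fails at once if the larger spool is lifted more than 20 mm (z of spool_center in the frame of strip above 0.06 m).
It fails at once if the small spool is moved by more than 20 mm (distance of small_spool_center from where it was at the start of the episode above 0.02 m).
It also fails if it takes over 38 s, if anything falls off the work surface, if the arm or the gripper's body presses on something with over 40 N, if the wrist force passes 120 N, or if a joint passes its speed limit or range.

ROBOT

A 7-joint arm with a two-finger parallel gripper is mounted at the origin on the work surface. World frame = base frame: x ahead of the robot, y to its left, z up, the work surface at z = 0. Lengths are in mm, angles in rad, forces in N, time in s.
With the tool pointing down it reaches from about 350 to 900 mm from the base axis. Payload 7.2 kg.
Tool frame: the origin (TCP) lies midway between the tips of the shut fingers; the grasp point (between the pads) lies bot.tcp_to_grasp behind it (bot.tcp_to_grasp is the distance from the TCP to the grasp point, in mm); y points along the fingers, x is the direction in which the jaws open and shut, and the axes are right-handed (so a half turn about y gives the same grasp; the last joint's range is limited). The gripper opens to 88 mm and grips with 3 to 60 N. Pads are 20 mm wide; open, the fingers measure 115 mm over their backs; the gripper's body (75 mm by 178 mm) begins 61 mm behind the grasp point.
Start: joints at [1.163, 0.411, -0.013, 1.596, 0.006, 1.134, -0.082], TCP at [208.3, -589.271, 222.653] pointing down, gripper open.
Joint ranges: [-2.95, 2.95], [-0.29, 1.99], [-1.47, 1.44], [0.14, 2.54], [-1.03, 4.17], [0.13, 1.85], [-2.86, 2.86]. Speed limits (rad/s): [2.39, 2.39, 3.01, 3.01, 3.14, 3.14, 3.14].

INTERFACE

Orientations are given as a rotation vector (axis times angle).
In Python, from station import bot gives the robot as it stands.
- The arm moves only by the tool send_rows, never from a script. Its argument "series" is one flat list of numbers, 5 for each row, row after row: the shift along the tool's x, y, z in cm, then the turn about the tool's y in rad, then the closure in counts, from 0 (fully open) to 255 (shut). A call has 1 to 10 rows; each row is the pose to reach, as a shift and turn from the pose measured when the call began, along the tool's axes at that moment; what a row does not reach only later rows make up. A row lasts 1/12 s, in which the tool goes at most 41.7 mm and 7.16 degrees, less where a joint would pass 70% of its speed; a pose out of reach is approached as far as the arm can. A call with a gripper value outside its range is refused whole. The fingers move at their own pace and stop on an object; "squeeze" is the grip in N (left out, the last holds). Time passes only in rows, so rows that repeat a pose let the fingers close. It gives the time, the measured TCP pose, the force and the opening at its end, in the units of the state.
- bot.sense(): the state, without advancing time (a new reading comes with each control period).
- bot.get_image(name): name is "side" or "top"; returns a dict with "color" (480x640x3 uint8, red, green, blue), "intrinsics" (3x3 intrinsics, pixels), "eye" and "attitude" of the camera in the world. Camera axes: x right, y down, z forward; pixel columns grow to the right and rows downward; lengths in mm; the calibration is good to about 2 mm. A picture is of the moment at which its call begins. There is no depth.
- bot.sign_off(): hands the job in, once; it reports no verdict.
The state is a dict: "t": time; "joints": joint angles; "qd": joint speeds; "joint_torque": joint torques, N m; "eef_pos": TCP position; "eef_rot": TCP orientation; "force": force on the tool from outside, world axes, zero at the start; "moment": the same for the moment, N m; "width": finger opening in mm.
Only numpy, scipy, OpenCV 4.12 (cv2) and the standard library are available. Lean on these libraries where they do the work, as an engineer would, in place of code of your own. Each camera call takes 0.05 s, during which the arm holds its last target.

## Working session

There is one attempt and no reset: what is moved stays moved. The work goes in short steps, Python scripts to look and compute and a tool call to move; the robot and the scene stay as the last step left them, time stands still between calls to the robot, and variables do not carry over. Pictures are saved under pics/ and viewed, and the job is handed in when it is done.

Besides the shell and the picture viewer there is one more tool, called after "Emit:" as name(argument=value, ...) on one line, values as JSON. send_rows: Moves the arm, as the interface text tells. Its arguments: {"type":"object","properties":{"series":{"type":"array"},"squeeze":{"type":"number"}},"required":["series"]}

```bash
ls; mkdir -p pics
python3 - <<'E'
from station import bot
import cv2,numpy as np
print(bot.sense(),bot.tcp_to_grasp)
for n in("top","side"):
    r=bot.get_image(n);cv2.imwrite(f"pics/{n}0.png",r["color"][:,:,::-1]);np.savez(f"{n}0.npz",**r);print(n,r["intrinsics"],r["eye"],r["attitude"])
E
```

```text
pics
{'t': 0.0, 'joints': array([ 1.16278465,  0.41191423, -0.01271113,  1.59702021,  0.00560343,
        1.13430972, -0.08221745]), 'qd': array([ 0.00242634,  0.00012674,  0.00108798, -0.00103451, -0.00013906,
        0.0002006 , -0.00018487]), 'joint_torque': array([-5.89960882e-05, -5.87954092e+01,  6.41654693e-01, -2.91069961e+01,
       -5.37283625e-02,  1.84432010e-02,  1.62258843e-04]), 'eef_pos': array([ 208.1102283 , -588.80301762,  221.80991876]), 'eef_rot': array([-1.35015933,  0.95635731, -0.95406762]), 'force': array([ 0.38674026, -0.51466277,  0.62562829]), 'moment': array([-0.00598934,  0.01659079, -0.03050412]), 'width': 87.77207507589067} 18.700000000000003
top [[530.2981294    0.         311.59300849]
 [  0.         530.2981294  251.26020215]
 [  0.           0.           1.        ]] [ 392.39897749  -90.34906023 1090.28388751] [-2.12993247  2.19336843 -0.09877942]
side [[440.91540659   0.         325.29666112]
 [  0.         440.91540659 250.37916412]
 [  0.           0.           1.        ]] [152.63887368 394.99361936 404.40901241] [-0.78826959  2.34296028 -1.34166252]
```

View pics/top0.png

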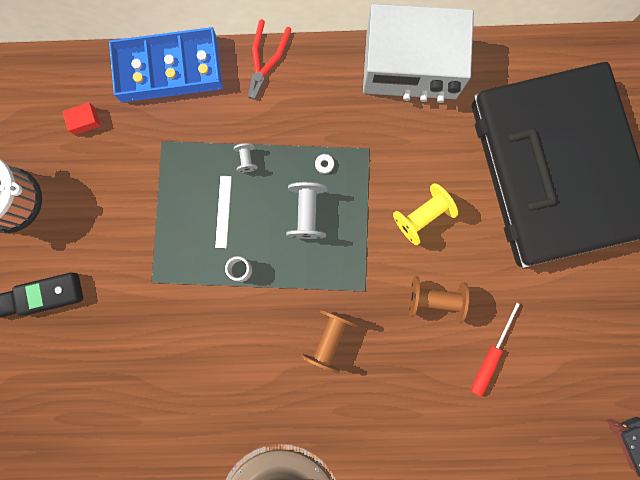

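View pics/side0.png

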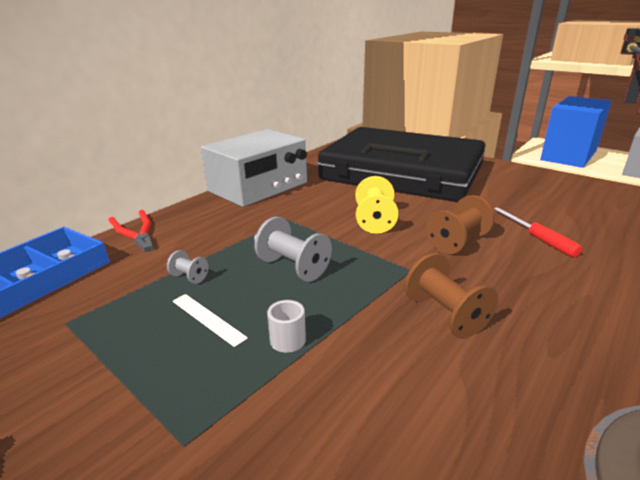

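The grey spool at top-view (307,211) is the candidate for the larger one. Possible confusions are the small grey spool (245,158), yellow spool (425,215), brown spools (440,298) and (330,340), cup (238,268) and ring (325,163). By grey colour and size I choose (307,211). I'll check it in a close crop.

```bash
cat > h.py <<'E'
import numpy as np,cv2
from scipy.spatial.transform import Rotation as R
def ray(r,uv,z):
    K=r["intrinsics"];M=R.from_rotvec(r["attitude"]).as_matrix()
    uv=np.atleast_2d(uv).astype(float)
    d=np.c_[uv,np.ones(len(uv))]@np.linalg.inv(K).T@M.T
    e=np.asarray(r["eye"]);return e+d*((z-e[2])/d[:,2])[:,None]
def proj(r,p):
    M=R.from_rotvec(r["attitude"]).as_matrix();c=(np.atleast_2d(p)-r["eye"])@M
    q=c@r["intrinsics"].T;return q[:,:2]/q[:,2:]
E
python3 - <<'E'
from h import *
r=np.load("top0.npz");c=r["color"]
hsv=cv2.cvtColor(c,cv2.COLOR_RGB2HSV)
m=((hsv[...,1]<40)&(hsv[...,2]>85)).astype(np.uint8)
m[:130]=0;m[300:]=0;m[:,:150]=0;m[:,380:]=0
for k in cv2.findContours(m,cv2.RETR_EXTERNAL,cv2.CHAIN_APPROX_NONE)[0]:
    if cv2.contourArea(k)>60:
        x=cv2.minAreaRect(k);print(cv2.contourArea(k),x,cv2.boundingRect(k))
        b=cv2.boxPoints(x);print(ray(r,b,3)[:,:2].round(1).tolist(),ray(r,x[0],3).round(1))
a=cv2.resize(c[130:300,200:340],None,fx=4,fy=4,interpolation=cv2.INTER_CUBIC)[:,:,::-1]
a=cv2.resize(a,(494,600))
cv2.imwrite("pics/crop.png",cv2.resize(c[170:255,270:350],None,fx=7,fy=7,interpolation=cv2.INTER_CUBIC)[:,:,::-1])
M=cv2.resize(m[170:255,270:350]*255,None,fx=7,fy=7,interpolation=0);cv2.imwrite("pics/mask.png",M)
E
```

```text
29308.5 ((260.843017578125, 215.08602905273438), (213.2280731201172, 142.82379150390625), 2.239475727081299) (152, 142, 217, 149)
[[451.9, 253.1], [753.7, 242.1], [720.7, -207.3], [422.1, -184.0]] [[585.   25.3   3. ]]
```

View pics/crop.png

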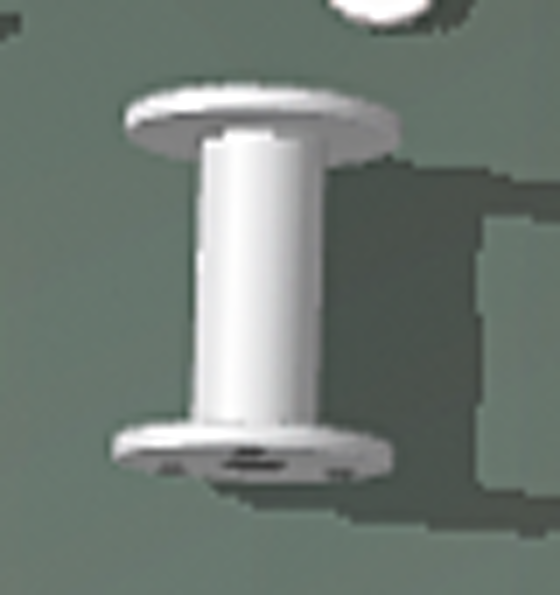

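View pics/mask.png

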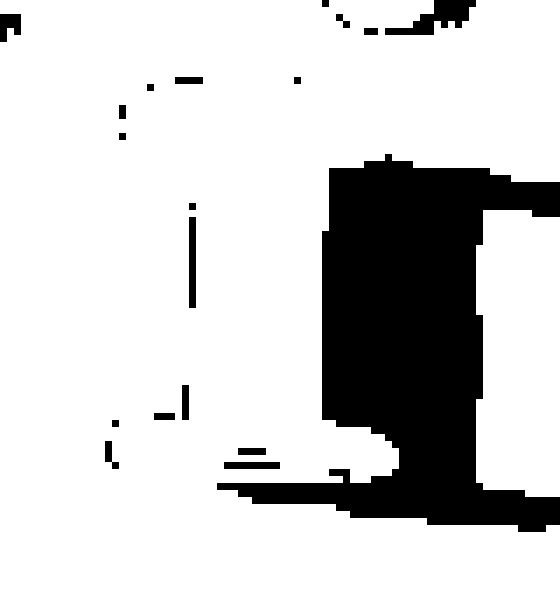

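The crop shows a grey spool with two wide flanges and a bare hub, so it is the right one. The mat measures about 300x450, so the calibration holds. I'll tighten the mask.

Run:
```python
from h import *
r=np.load("top0.npz");c=r["color"]
hsv=cv2.cvtColor(c,cv2.COLOR_RGB2HSV)
print(c[211,307],c[260,300],c[211,290])
m=((hsv[...,1]<22)&(hsv[...,2]>110)).astype(np.uint8)
m[:140]=0;m[295:]=0;m[:,:150]=0;m[:,375:]=0
for k in cv2.findContours(m,cv2.RETR_EXTERNAL,cv2.CHAIN_APPROX_NONE)[0]:
    if cv2.contourArea(k)>60:
        x=cv2.minAreaRect(k);print(cv2.contourArea(k),np.round(x[0],1),np.round(x[1],1),x[2],cv2.boundingRect(k))
        for z in(3,43):
            b=cv2.boxPoints(x);print(z,ray(r,b,z)[:,:2].round(1).tolist(),ray(r,x[0],z).round(1))
# hub edges
L=[];Rr=[]
for v in range(193,228,3):
    u=np.where(m[v,280:340])[0]+280;print(v,u.min(),u.max());L.append((u.min()-.0,v+.5));Rr.append((u.max()+1,v+.5))
mid=(np.array(L)+Rr)/2;p=ray(r,mid,43);print(p.round(1));f=np.polyfit(p[:,0],p[:,1],1);print(f)
cv2.imwrite("pics/mask.png",cv2.resize(m[135:295,150:375]*255,None,fx=3.5,fy=3.5,interpolation=0))
```

```text
[224 223 225] [105 120 111] [102 118 109]
514.5 [238.  268.5] [25. 26.] 90.0 (225, 256, 27, 26)
3 [[501.7, 100.9], [500.1, 47.2], [448.6, 48.1], [450.1, 101.5]] [[475.1  74.4   3. ]]
43 [[497.7, 93.9], [496.2, 42.1], [446.5, 43.0], [448.0, 94.5]] [[472.   68.4  43. ]]
1242.0 [306.5 209.7] [39.1 57.3] 2.436648368835449 (286, 181, 42, 58)
3 [[536.4, -25.5], [657.0, -33.4], [650.8, -115.0], [530.5, -106.2]] [[593.3 -70.    3. ]]
43 [[531.1, -27.9], [647.2, -35.5], [641.3, -114.1], [525.4, -105.6]] [[586.  -70.8  43. ]]
699.0 [222.9 211.5] [11. 72.] 4.236394882202148 (215, 176, 17, 72)
3 [[521.1, 122.1], [672.4, 109.4], [669.9, 86.4], [518.7, 99.3]] [[595.  104.3   3. ]]
43 [[516.4, 114.2], [662.1, 102.1], [659.7, 79.9], [514.1, 92.3]] [[587.5  97.2  43. ]]
285.0 [324. 163.] [18. 20.] 0.0 (315, 153, 19, 21)
3 [[670.6, -89.9], [713.6, -91.2], [712.3, -129.0], [669.4, -127.5]] [[ 691.4 -109.4    3. ]]
43 [[660.4, -89.9], [701.7, -91.1], [700.5, -127.5], [659.2, -126.2]] [[ 680.4 -108.7   43. ]]
368.0 [244.9 157.4] [28.3 21.2] 81.8698959350586 (233, 144, 25, 29)
3 [[736.7, 82.5], [741.7, 38.0], [681.1, 30.7], [676.1, 74.9]] [[708.8  56.5   3. ]]
43 [[724.0, 76.2], [728.9, 33.3], [670.5, 26.2], [665.7, 68.8]] [[697.2  51.1  43. ]]
193 298 318
196 298 315
199 298 315
202 298 315
205 298 315
208 298 315
211 298 315
214 298 315
217 298 315
220 298 315
223 297 314
226 297 314
[[618.8 -75.6  43. ]
 [612.8 -72.5  43. ]
 [606.7 -72.3  43. ]
 [600.5 -72.1  43. ]
 [594.4 -71.9  43. ]
 [588.3 -71.8  43. ]
 [582.3 -71.6  43. ]
 [576.2 -71.4  43. ]
 [570.1 -71.3  43. ]
 [564.  -71.1  43. ]
 [558.  -68.9  43. ]
 [552.  -68.8  43. ]]
[ -0.06972307 -30.79990866]
```

View pics/mask.png

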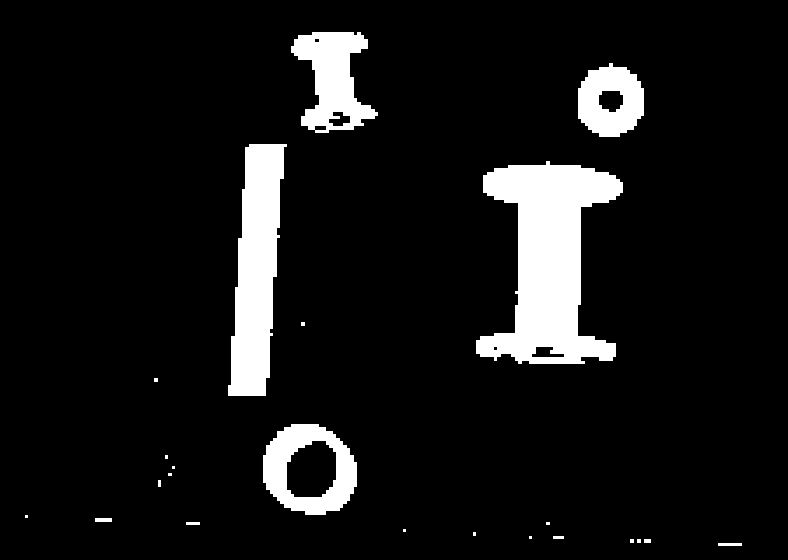

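Run:
```python
from h import *
r=np.load("top0.npz");s=np.load("side0.npz")
print("far top edge",ray(r,(306,182),83), "near inner top",ray(r,(306,230.7),83),"near outer bottom",ray(r,(305,239),3.5))
c=s["color"][200:340,150:350];cv2.imwrite("pics/sc.png",cv2.resize(c,None,fx=4,fy=4,interpolation=cv2.INTER_CUBIC)[:,:,::-1])
ax=np.array([.9965,-.0837,0])
for cx in(583,588,593):
  C=np.array([cx,-71.6-.0837*(cx-588),43]);print(cx,proj(s,[C+50*ax,C-50*ax,C]).round(1).tolist(),"rel strip",(C-[595,104.3,3])@ax,(C-[595,104.3,3])@[.0837,.9965,0])
t=s
S=(R.from_rotvec([-1.35015933,0.95635731,-0.95406762])).as_matrix();print(S.round(4))
```

```text
far top edge [[632.9408639  -71.99158794  83.        ]] near inner top [[537.76652473 -69.37298834  83.        ]] near outer bottom [[531.99830091 -65.17571903   3.5       ]]
583 [[272.0, 237.5], [314.2, 257.5], [292.2, 247.1]] rel strip 2.7298015499999977 -175.87171475
588 [[270.0, 236.6], [311.9, 256.4], [290.1, 246.1]] rel strip 7.747329999999998 -175.87025
593 [[268.1, 235.7], [309.6, 255.3], [288.0, 245.1]] rel strip 12.764858449999997 -175.86878524999997
[[ 3.333e-01 -6.000e-04  9.428e-01]
 [-9.428e-01  1.500e-03  3.333e-01]
 [-1.600e-03 -1.000e+00 -1.000e-04]]
```

View pics/sc.png

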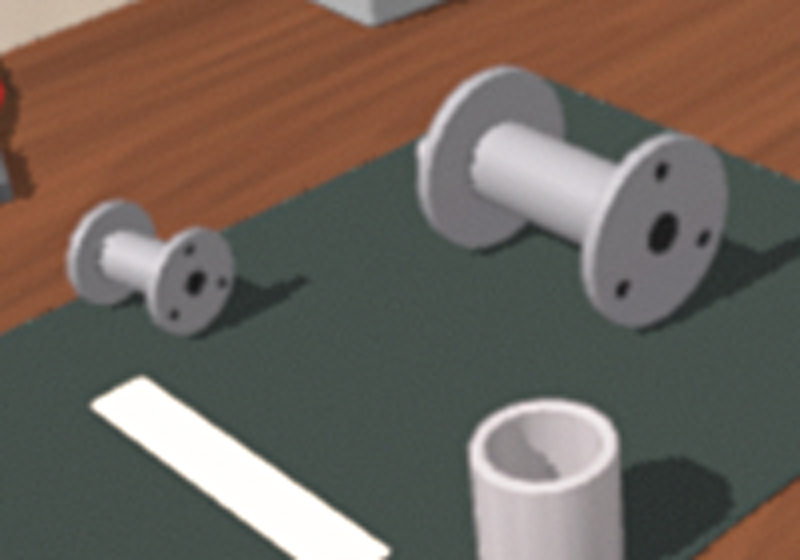

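Strip: centre (595,104,3), direction -0.084 rad, 152 x 23 mm, which matches the given size. Larger spool: axis centre (582.5,-71,43), so about 176 mm off the strip and +2 mm lengthwise, which fits "150-230". Next is an approach at height to 65 mm behind the spool. Tool x will turn parallel to the axis (-1.147 rad), with the fingers half open so both touch the hub.

Emit:
send_rows(series=[-1,0,1.6,-0.03,150,-2.5,0,4.1,-0.09,150,-4.3,0,7.1,-0.16,150,-6.1,0,10,-0.23,150,-8,0,13,-0.3,150,-9.8,0,16,-0.37,150,-11.6,0,19,-0.44,150,-13.4,0,22,-0.51,150,-15.2,0,25,-0.58,150,-17,0,28,-0.64,150])

```text
t: 0.93
eef_pos: [416.0, -333.7, 221.9]
eef_rot: [-1.52, 0.461, -0.459]
force: [0.2, -0.5, 0.3]
width: 36.3
```

```bash
cat > g.py <<'E'
from h import *
from station import bot
import sys
def to(x,y,z,yaw=-0.0838):
    s=bot.sense();M=R.from_rotvec(s["eef_rot"]).as_matrix();d=np.array([x,y,z])-s["eef_pos"]
    w=np.arctan2(M[1,0],M[0,0]);print("t",s["t"],"pos",s["eef_pos"].round(1),"F",s["force"].round(2),"w",s["width"].round(1),"tool d cm",(M.T@d/10).round(2),"turn",round(w-yaw,4),"| y dir",M[:,1].round(3))
if __name__=="__main__": to(*map(float,sys.argv[1:]))
E
python3 g.py 577.1 -136 222
```

```text
Traceback (most recent call last):
  File "g.py", line 7, in <module>
    if __name__=="__main__": to(*map(float,sys.argv[1:]))
                             ~~^^^^^^^^^^^^^^^^^^^^^^^^^^
  File "g.py", line 6, in to
    w=np.arctan2(M[1,0],M[0,0]);print("t",s["t"],"pos",s["eef_pos"].round(1),"F",s["force"].round(2),"w",s["width"].round(1),"tool d cm",(M.T@d/10).round(2),"turn",round(w-yaw,4),"| y dir",M[:,1].round(3))
                                                                                                         ^^^^^^^^^^^^^^^^
AttributeError: 'float' object has no attribute 'round'
```

```bash
sed -i 's/s\["width"\].round(1)/s["width"]/' g.py
python3 g.py 577.1 -136 222;python3 g.py 577.1 -136 28
```

```text
t 0.9333 pos [ 416.  -333.7  221.9] F [ 0.16 -0.54  0.33] w 36.296342346020076 tool d cm [2.450e+00 1.000e-02 2.538e+01] turn -0.5037 | y dir [-0.001  0.001 -1.   ]
t 0.9333 pos [ 416.  -333.7  221.9] F [ 0.16 -0.54  0.33] w 36.296342346020076 tool d cm [ 2.48 19.41 25.37] turn -0.5037 | y dir [-0.001  0.001 -1.   ]
```

Emit:
send_rows(series=[0.3,0,3,-0.06,150,0.6,0,6.2,-0.12,150,0.9,0,9.5,-0.19,150,1.2,0,12.8,-0.26,150,1.6,0,16,-0.33,150,1.9,0,19,-0.39,150,2.2,0,22,-0.45,150,2.4,0,24.4,-0.5,150,2.45,0,25.4,-0.504,150,2.45,0,25.4,-0.504,150])

```text
t: 1.77
eef_pos: [578.0, -133.2, 221.6]
eef_rot: [-1.567, 0.065, -0.062]
force: [-0.1, -0.9, -0.2]
width: 36.2
```

```bash
python3 g.py 577.1 -136 28
```

```text
t 1.7667 pos [ 578.  -133.2  221.6] F [-0.06 -0.94 -0.21] w 36.197557449055026 tool d cm [-0.04 19.36 -0.34] turn 0.003 | y dir [-0.001  0.003 -1.   ]
```

Descend, then check in a picture before advancing.

Emit:
send_rows(series=[0,2,-0.3,0.003,150,0,4.5,-0.3,0.003,150,0,7,-0.3,0.003,150,0,9.5,-0.3,0.003,150,0,12,-0.3,0.003,150,0,14.5,-0.3,0.003,150,0,16.5,-0.3,0.003,150,0,18.2,-0.3,0.003,150,0,19.2,-0.3,0.003,150,0,19.3,-0.3,0.003,150])

```text
t: 2.6
eef_pos: [575.3, -137.4, 26.6]
eef_rot: [-1.567, 0.072, -0.064]
force: [-0.3, 0.2, -0.0]
width: 35.7
```

```bash
python3 g.py 580.2 -99 28
python3 - <<'E'
from h import *
from station import bot
for n in("top","side"):
    r=bot.get_image(n);np.savez(f"{n}1.npz",**r)
    print(n,proj(r,[[577.1,-136,28],[582.5,-71.2,43]]).round(0))
    c=r["color"][120:300,180:420] if n=="top" else r["color"][150:330,180:420]
    cv2.imwrite(f"pics/{n}1.png",cv2.resize(c,None,fx=3.3,fy=3.3)[:,:,::-1])
E
```

```text
t 2.6 pos [ 575.3 -137.4   26.6] F [-0.25  0.17 -0.04] w 35.69090952296387 tool d cm [ 0.16 -0.13  3.87] turn -0.0029 | y dir [-0.005  0.003 -1.   ]
top [[339. 214.]
 [307. 211.]]
side [[319. 241.]
 [292. 247.]]
```

View pics/top1.png

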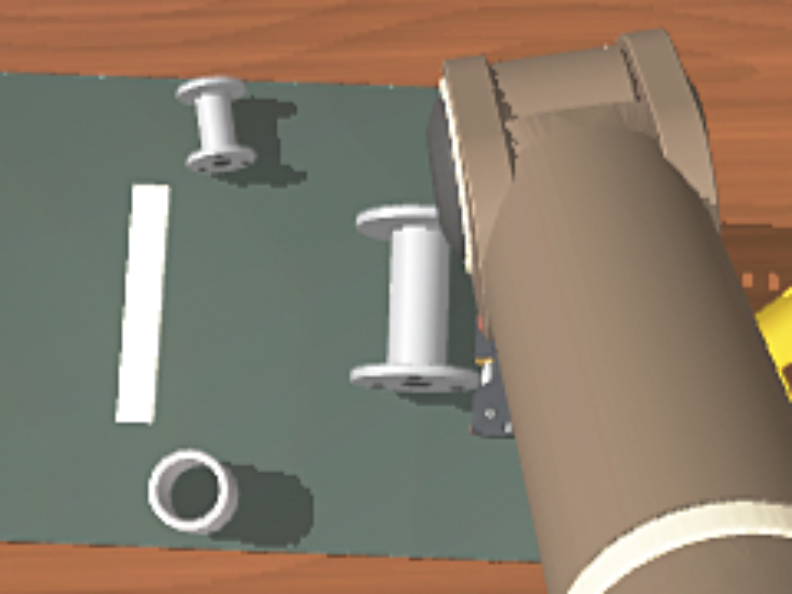

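View pics/side1.png

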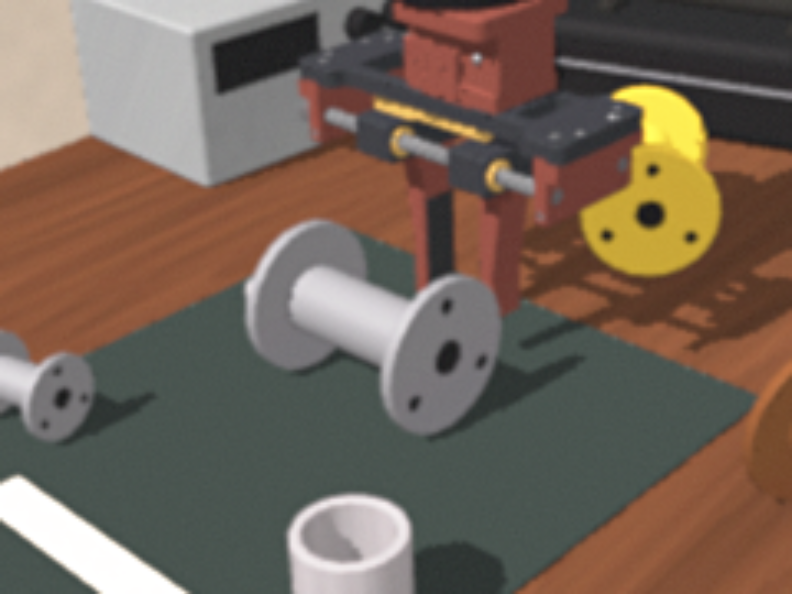

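The top view shows the gripper standing behind the spool. The side view shows both fingers centred between the flanges, at about (325,240) in full-image pixels. Advance slowly to near contact.

Emit:
send_rows(series=[0.05,-0.1,0.3,0,150,0.1,-0.1,0.7,-0.003,150,0.15,-0.1,1.1,-0.003,150,0.16,-0.1,1.5,-0.003,150,0.16,-0.1,1.9,-0.003,150,0.16,-0.1,2.3,-0.003,150,0.16,-0.1,2.6,-0.003,150,0.16,-0.1,2.9,-0.003,150,0.16,-0.1,3.15,-0.003,150,0.16,-0.1,3.4,-0.003,150])

```text
t: 3.53
eef_pos: [581.6, -102.8, 29.8]
eef_rot: [-1.567, 0.066, -0.063]
force: [0.2, 0.1, -0.6]
width: 35.9
```

```bash
python3 g.py 592.7 76.4 28
```

```text
t 3.5333 pos [ 581.6 -102.8   29.8] F [ 0.22  0.13 -0.64] w 35.8843813195437 tool d cm [-0.37  0.23 17.95] turn 0.0013 | y dir [-0.002  0.002 -1.   ]
```

Emit:
send_rows(series=[0,0,0.2,0,150,0,0.05,0.4,0,150,0,0.1,0.6,0,150,0,0.1,0.85,0,150,-0.02,0.1,1.1,0,150,-0.02,0.1,1.4,0,150,-0.03,0.1,1.7,0,150,-0.03,0.1,2,0,150,-0.04,0.1,2.3,0,150,-0.04,0.1,2.6,0,150])

```text
t: 4.37
eef_pos: [583.4, -76.4, 28.9]
eef_rot: [-1.567, 0.066, -0.063]
force: [0.3, -0.3, 0.6]
width: 36.1
```

```bash
python3 g.py 594.7 76.2 30
python3 - <<'E'
from h import *
from station import bot
r=bot.get_image("side")
c=r["color"][150:330,120:360]
cv2.imwrite(f"pics/s2.png",cv2.resize(c,None,fx=3.3,fy=3.3)[:,:,::-1])
E
```

```text
t 4.3667 pos [583.4 -76.4  28.9] F [ 0.3  -0.26  0.56] w 36.11832070283751 tool d cm [-0.13 -0.07 15.3 ] turn 0.0014 | y dir [-0.002  0.002 -1.   ]
```

View pics/s2.png

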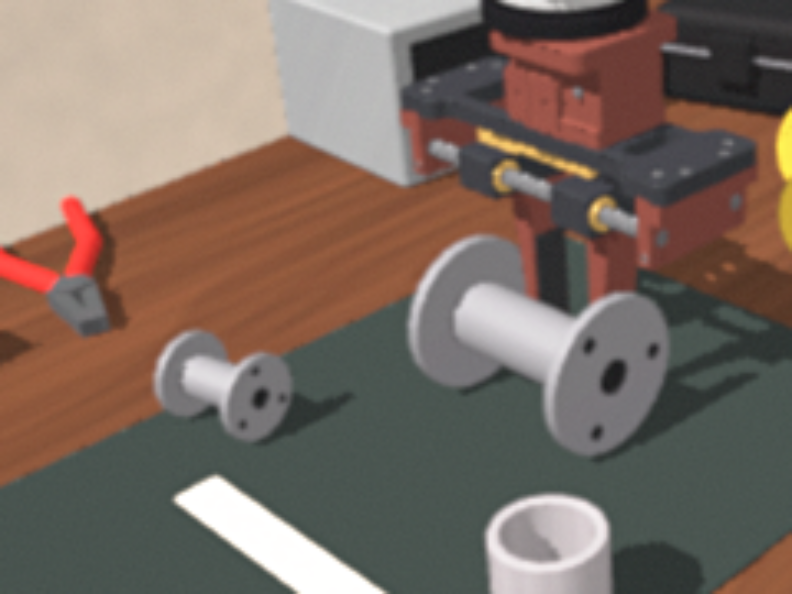

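It rolls: the flange holes have turned, and the near hole is at (306,264). Continue at about 36 mm/s.

Emit:
send_rows(series=[0,0,0.3,0,150,-0.02,0,0.6,0,150,-0.03,0,0.9,0,150,-0.04,0,1.2,0,150,-0.05,0,1.5,0,150,-0.06,0,1.8,0,150,-0.07,0,2.1,0,150,-0.08,0,2.4,0,150,-0.09,0,2.7,0,150,-0.1,0,3,0,150])

```text
t: 5.25
eef_pos: [584.9, -45.3, 29.0]
eef_rot: [-1.567, 0.066, -0.063]
force: [-0.3, -0.3, -0.3]
width: 35.7
```

Emit:
send_rows(series=[0,0,0.3,0,150,0,0,0.6,0,150,0,0,0.9,0,150,0,0,1.2,0,150,0,0,1.5,0,150,0,0,1.8,0,150,0,0,2.1,0,150,0,0,2.4,0,150,0,0,2.7,0,150,0,0,3,0,150])

```text
t: 6.08
eef_pos: [587.4, -15.1, 29.1]
eef_rot: [-1.567, 0.066, -0.063]
force: [-0.7, -0.8, -0.6]
width: 36.5
```

```bash
python3 g.py 594.7 76.2 30
python3 - <<'E'
from h import *
from station import bot
r=bot.get_image("side")
cv2.imwrite(f"pics/s3.png",r["color"][:,:,::-1])
r=bot.get_image("top")
cv2.imwrite(f"pics/t3.png",cv2.resize(r["color"][120:300,180:420],None,fx=3.3,fy=3.3)[:,:,::-1])
E
```

```text
t 6.0833 pos [587.4 -15.1  29.1] F [-0.68 -0.8  -0.57] w 36.45244371601383 tool d cm [-0.02 -0.07  9.16] turn 0.0022 | y dir [-0.002  0.003 -1.   ]
```

View pics/s3.png

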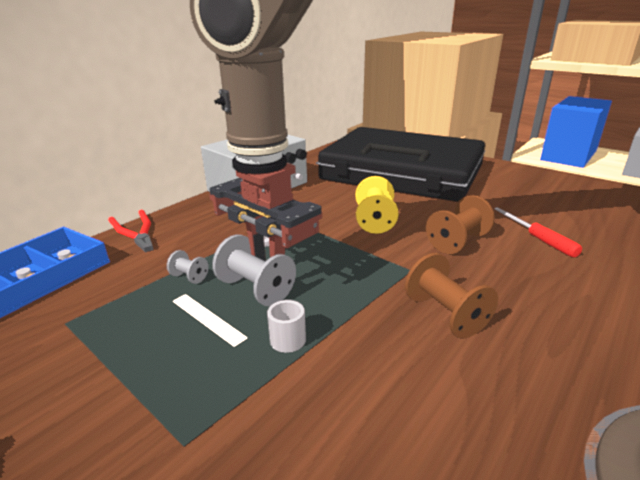

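View pics/t3.png

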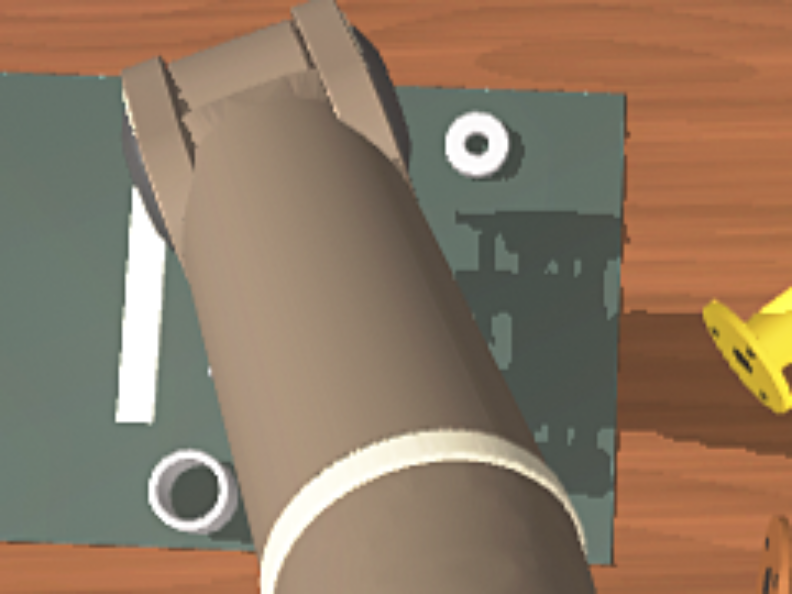

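Emit:
send_rows(series=[0,0,0.3,0,150,0,0,0.6,0,150,0,0,0.9,0,150,0,0,1.2,0,150,0,0,1.5,0,150,0,0,1.8,0,150,0,0,2.1,0,150,0,0,2.4,0,150,0,0,2.7,0,150,0,0,3,0,150])

```text
t: 7.02
eef_pos: [589.9, 15.6, 29.2]
eef_rot: [-1.567, 0.065, -0.062]
force: [-1.0, -0.3, -0.6]
width: 35.6
```

Emit:
send_rows(series=[0,0,0.3,0,150,0,0,0.6,0,150,0,0,0.9,0,150,0,0,1.2,0,150,0,0,1.5,0,150,0,0,1.8,0,150,0,0,2.1,0,150,0,0,2.4,0,150,0,0,2.65,0,150,0,0,2.9,0,150])

```text
t: 7.85
eef_pos: [592.3, 44.8, 29.4]
eef_rot: [-1.567, 0.065, -0.062]
force: [0.3, -0.1, -0.3]
width: 36.3
```

```bash
python3 g.py 594.7 76.2 30
python3 - <<'E'
from h import *
from station import bot
r=bot.get_image("side");np.savez("side4.npz",**r)
cv2.imwrite(f"pics/s4.png",cv2.resize(r["color"][200:350,150:330],None,fx=4,fy=4,interpolation=cv2.INTER_CUBIC)[:,:,::-1])
s=bot.sense();M=R.from_rotvec(s["eef_rot"]).as_matrix()
C=s["eef_pos"]+28*M[:,2];C[2]=43;a=M[:,0]
print((proj(r,[C-50*a,C+50*a])-[150,200])*4)
E
```

```text
t 7.85 pos [592.3  44.8  29.4] F [ 0.31 -0.06 -0.31] w 36.31754979566204 tool d cm [-0.01 -0.05  3.15] turn 0.003 | y dir [-0.002  0.003 -1.   ]
[[367.93178587 393.56338695]
 [200.24595349 289.11115913]]
```

View pics/s4.png

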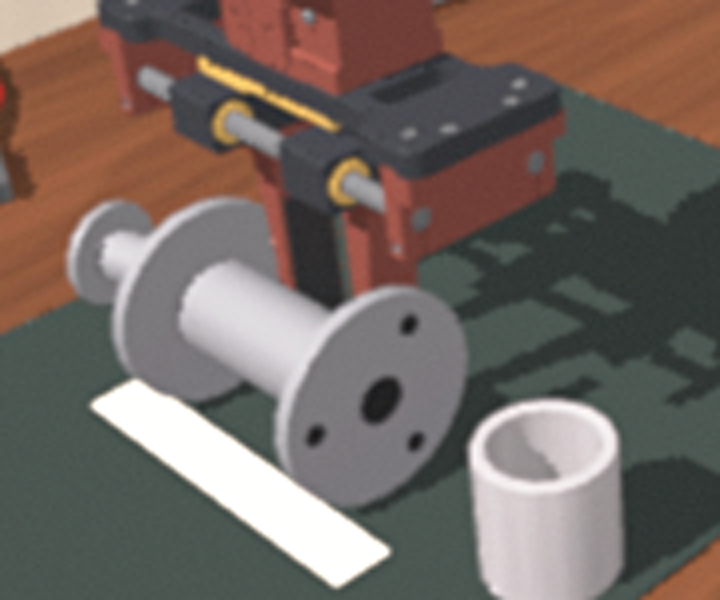

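Run:
```python
from h import *
a=np.array([.9965,-.0837,0]);b=np.array([.0837,.9965,0]);o=np.array([595,104.3,3])
for f,uv in(("side0.npz",(315.5,258.5)),("side4.npz",(150+382/4,200+400/4))):
    p=ray(np.load(f),uv,43)[0]+50*a;print(p,(p-o)@a,(p-o)@b)
r=np.load("side4.npz")
# strip corners in side view
for uv in((91,405),(142,377),(390,550),(337,588)): print(ray(r,(150+uv[0]/4,200+uv[1]/4),3)[0].round(1))
```

```text
[579.33369801 -69.92561486  43.        ] -1.0287859656856781 -174.9270946808487
[588.0143335   72.75121217  43.        ] -4.320583127377518 -32.02306735776087
[667.2 110.2   3. ]
[666.5  87.3   3. ]
[516.7  99.2   3. ]
[517.1 122.8   3. ]
```

Side view relative to the strip, as also seen in that view: the spool has about 32 mm to go, lengthwise offset about -1 mm, and it is square. Now the final tapered push.

Emit:
send_rows(series=[0,0,0.25,0,150,0,0,0.5,0,150,0,0,0.75,0,150,0,0,1,0,150,0,0,1.25,0,150,0,0,1.45,0,150,0,0,1.65,0,150,0,0,1.85,0,150,0,0,2,0,150,0,0,2.15,0,150])

```text
t: 8.73
eef_pos: [594.0, 67.1, 29.5]
eef_rot: [-1.566, 0.064, -0.062]
force: [-0.1, 0.0, -0.5]
width: 35.7
```

Emit:
send_rows(series=[0,0,0.12,0,150,0,0,0.24,0,150,0,0,0.36,0,150,0,0,0.46,0,150,0,0,0.56,0,150,0,0,0.64,0,150,0,0,0.72,0,150,0,0,0.76,0,150,0,0,0.8,0,150,0,0,0.8,0,150])

```text
t: 9.57
eef_pos: [594.6, 75.1, 29.5]
eef_rot: [-1.566, 0.064, -0.062]
force: [0.5, 0.0, 0.9]
width: 36.0
```

```bash
python3 g.py 594.7 76.2 30
python3 - <<'E'
from h import *
from station import bot
for k in(5,6):
  r=bot.get_image("side");np.savez(f"side{k}.npz",**r)
  cv2.imwrite(f"pics/s{k}.png",cv2.resize(r["color"][200:350,150:330],None,fx=4,fy=4,interpolation=cv2.INTER_CUBIC)[:,:,::-1])
E
```

```text
t 9.5667 pos [594.6  75.1  29.5] F [0.5  0.01 0.92] w 36.04849406706043 tool d cm [-0.   -0.05  0.11] turn 0.0037 | y dir [-0.002  0.004 -1.   ]
```

View pics/s6.png

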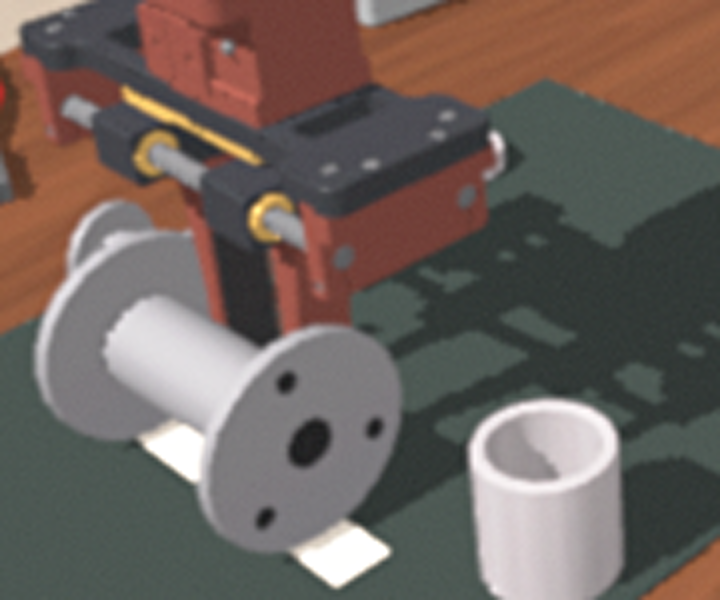

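```bash
python3 - <<'E'
from h import *
a=np.array([.9965,-.0837,0]);b=np.array([.0837,.9965,0]);o=np.array([591.9,104.9,3])
p=ray(np.load("side6.npz"),(150+310/4,200+442/4),43)[0]+50*a;print(p,(p-o)@a,(p-o)@b)
d=np.load("side5.npz")["color"].astype(int)-np.load("side6.npz")["color"];print(abs(d[280:350,180:260]).max())
E
python3 g.py 590 20 30
```

```text
[590.16291427 103.24464619  43.        ] -1.5924528190403875 -1.7949541505451658
8
t 9.6667 pos [594.6  75.   29.5] F [-0.04 -1.22  0.85] w 36.2546173759551 tool d cm [-0.02 -0.07 -5.52] turn 0.0035 | y dir [-0.002  0.004 -1.   ]
```

The spool is at rest about 2 mm off the centre line and 2 mm off the middle. Back straight off, then up and clear.

Emit:
send_rows(series=[0,0,-0.2,0,150,0,0,-0.6,0,150,0,0,-1.1,0,150,0,0,-1.8,0,150,0,0,-2.6,0,150,0,0,-3.5,0,150,0,0,-4.4,0,150,0,0,-5.3,0,150,0,0,-6,0,150,0,0,-6.5,0,150])

```text
t: 10.5
eef_pos: [589.3, 8.6, 29.2]
eef_rot: [-1.567, 0.065, -0.063]
force: [-0.7, -0.3, 1.0]
width: 35.9
```

Emit:
send_rows(series=[0,-1,0,0,150,0,-3,0,0,150,0,-5.5,-0.5,0,150,0,-8,-1.5,0,150,0,-10.5,-3.5,0,150,0,-12.5,-6,0,150,0,-14,-9,0,150,0,-14.5,-12,0,150,0,-14.5,-15,0,150,0,-14.5,-18,0,150])

```text
t: 11.33
eef_pos: [575.2, -172.2, 175.4]
eef_rot: [-1.567, 0.063, -0.064]
force: [-0.5, 0.1, -0.2]
width: 35.5
```

Emit:
send_rows(series=[0,0,-3,0,150,0,0,-6,0,150,0,0,-9,0,150,0,0,-12,0,150,0,0,-14,0,150,0,0,-15,0,150,0,0,-15,0,150])

```text
t: 11.92
eef_pos: [562.4, -324.2, 175.3]
eef_rot: [-1.568, 0.065, -0.066]
force: [0.2, 0.4, -0.2]
width: 36.3
```

Run:
```python
from h import *
from station import bot
print(bot.sense()["t"],bot.sense()["eef_pos"])
for n in("top","side"):
    r=bot.get_image(n);np.savez(f"{n}9.npz",**r)
    c=r["color"][120:300,150:390] if n=="top" else r["color"][200:380,100:340]
    cv2.imwrite(f"pics/{n}9.png",cv2.resize(c,None,fx=3.3,fy=3.3)[:,:,::-1])
c=np.load("top9.npz");r=c;c=c["color"];hsv=cv2.cvtColor(c,cv2.COLOR_RGB2HSV)
m=((hsv[...,1]<22)&(hsv[...,2]>110)).astype(np.uint8)
m[:140]=0;m[295:]=0;m[:,:150]=0;m[:,375:]=0
for k in cv2.findContours(m,cv2.RETR_EXTERNAL,cv2.CHAIN_APPROX_NONE)[0]:
    if cv2.contourArea(k)>60:
        x=cv2.minAreaRect(k);print(np.round(x[0],1),np.round(x[1],1),x[2],cv2.boundingRect(k),"z43",ray(r,x[0],43))
for v in range(195,228,6):
    u=np.where(m[v,195:250])[0]+195;print(v,u.min(),u.max(),ray(r,((u.min()+u.max()+1)/2,v+.5),43).round(1))
```

```text
11.9167 [ 562.42570777 -324.15438042  175.29275984]
[238. 269.] [26.9 24. ] 45.0 (225, 256, 27, 26) z43 [[471.03679004  68.37308786  43.        ]]
[218.9 211.1] [40.1 72.2] 2.602562189102173 (198, 175, 43, 73) z43 [[588.66044543 105.1004349   43.        ]]
[324. 163.] [20. 18.] 90.0 (315, 153, 19, 21) z43 [[ 680.43895857 -108.69291787   43.        ]]
[244.5 157.6] [28.4 21.1] 83.9909896850586 (233, 144, 24, 29) z43 [[696.91769907  51.95165795  43.        ]]
195 211 228 [[620.3 102.6  43. ]]
201 211 228 [[608.1 102.7  43. ]]
207 211 228 [[595.8 102.8  43. ]]
213 210 227 [[583.7 105.   43. ]]
219 210 227 [[571.5 105.1  43. ]]
225 210 227 [[559.4 105.2  43. ]]
```

View pics/top9.png

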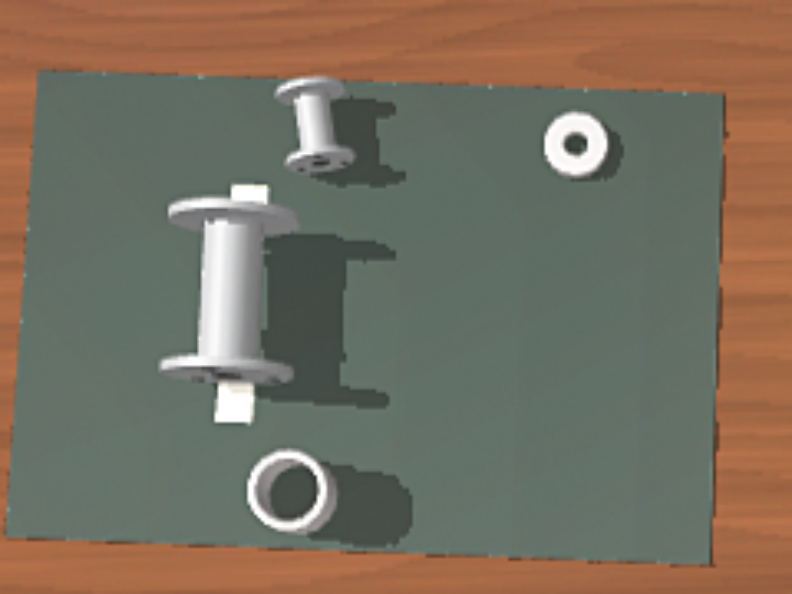

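View pics/side9.png

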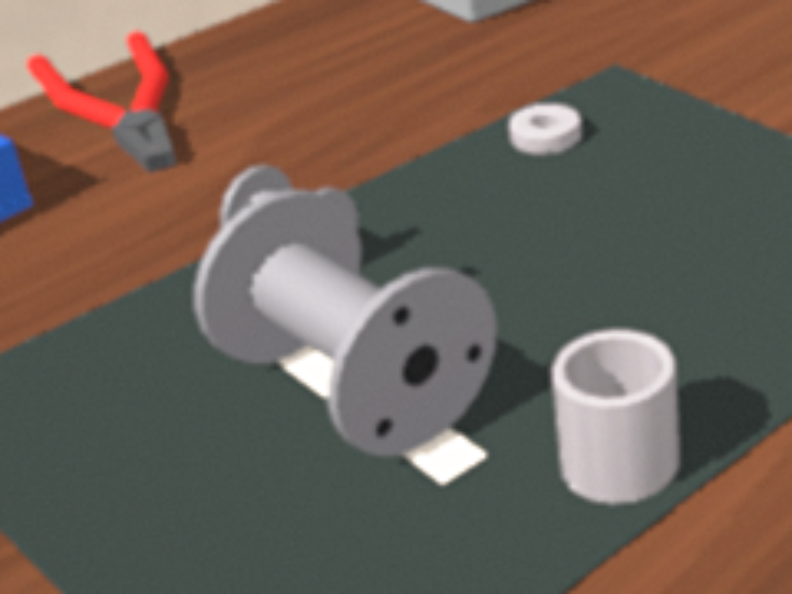

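Both views show the spool lying along the strip, with tape showing beyond both flanges. The small spool is still at pixel (244.5,157.6), against (244.9,157.4) at the start. The arm is clear, so I hand in.

```bash
python3 -c "
from station import bot
print(bot.sign_off())"
```

```text
the job is handed in; nothing more can be done
None
```

I rolled the larger grey spool about 174 mm onto the tape strip and handed the job in at about 12 s. I pushed its hub with the half-open fingers at about 36 mm/s, slowing at the end. Then I backed the arm straight off and clear. No verdict was reported.

- **Spool position:** the top view puts the axis about 1 mm from the strip's centre line. The side view gave about 2 mm off the centre line and 2 mm off the middle lengthwise. The axis is within about 2° of the strip's direction.
- **At rest:** the two pictures taken before I backed off showed no movement.
- **Half turn:** the flange holes turned on the way. The distance corresponds to about 250° of rolling, but I inferred the half turn and did not measure the angle directly.
- **Forces:** the readings at the end of each move were about 1 N, which is close to the sensor noise.
- **Small spool:** it moved less than 1 px in the top view, about 1 mm.
- **Disagreement between views:** the side view places things about 3 mm differently in x from the top view. I therefore measured against the strip as seen in the same view. No check failed.

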